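Re-aim the camera turntable on the optics bench

TASK

Loosen the clamp screw of the camera turntable, swing the camera head by its lever until its pointer stands point to point with the index tab on the scale ring, then tighten the clamp screw again by feel until it comes up solid. Leave the other things on the bench where they are.

Things in the scene. Friction and masses are not known exactly. Their poses are not given: they have to be found in the camera images.
- camera_head: Camera head that swivels on a fixed round aluminium foot (254 mm wide, 12 mm thick). Black disc (150 mm wide, top at height 32 mm) with a camera whose lens looks along the head's +x (all below 79 mm), a lever with grip post along -x, a small black pointer along -y. Origin: on the swivel axis at bench height, z up. Clamp free: friction 0.12 N m, stays where left. Clamp biting: holds it fast.
- lever_grip (a point): Point on the axis of the lever's grip post, 95 mm above the bench, 125 mm from the swivel axis along the head's -x. The post is a steel cylinder 14 mm in diameter, from height 32 to 110 mm, fixed to the head.
- pointer_tip (a point): Tip of the head's pointer, on its top face, 90 mm from the swivel axis along the head's -y, height 32 mm. Its axes are those of the head.
- index_tab: Fixed index tab on the scale ring: black block 16 x 24 x 20 mm, round thumbscrew on top, a point looking inward. Origin: on the swivel axis at bench height; the tab lies along its own -y. When the head's axes are turned like the tab's, the points stand tip to tip. At the start the head stands 0.3 to 1.25 rad clockwise of it (from above).
- tab_tip (a point): Inner point of the index tab, 92 mm from the swivel axis, height 32 mm.
- clamp: Screw clamp, a black post and short bridge (top at height 76 mm) over the disc's rim, fixed to the foot opposite the pointer; its screw presses a brass pad on the disc, first through soft spring washers (pad force up to 17 N), then, once these are flat, solidly. Solid is over 25 N of pad force. Origin: on the swivel axis at bench height; screw axis 62 mm away along +y.
- knob_grip (a point): Centre of the clamp screw's bar grip, on the screw's axis, 106 mm above the bench. Aluminium bar 46 mm long (this point's x), 12 mm thick (y), from height 94 to 118 mm; the height stays as it turns. Nothing else near stands above 80 mm but the lever's grip post (110 mm). Tightening takes more than one grasp.
- clamp_knob (a joint): Clamp screw angle (rad), 0 as found (pad nipped on its washers); grows counter-clockwise from above, which loosens; 1.4 surely frees the pad. The washers go flat 0.1 to 1.05 rad clockwise of 0, differently each time; from there torque climbs 0.7 N m per rad. Turning takes 0.32 N m before that; 0.6 N m while turning, or 0.4 held, is solid. Let go, it stays, or eases back to some 60 N.
- hex_key: Bystander: loose L-shaped key, 96 x 30 x 6 mm, near the foot.
- post: Bystander: loose steel rod 13 mm in diameter on a 25 mm foot, 70 mm high, standing near the foot.
- mirror_mount: Bystander: loose square mirror holder, 50 mm wide and high, standing near the foot.
- micrometer: Bystander: loose micrometer head, 102 mm long, 22 mm wide, lying near the foot.
- screw_tray: Bystander: loose white tray, 80 x 55 x 18 mm, beyond the foot.
- jar: Bystander: loose small jar with a white lid, 38 mm in diameter, 45 mm high, beyond the foot.

How it is judged (in metres and radians):
On the way, in this order (a step that is already met when the one before it is completed fails the run):
1. the clamp is loosened: its pad no longer presses on the disc (contact force between clamp and camera_head below 0.5 N), for 0.2 s.
2. the head is swung, clamp still loose, until pointer and tab stand point to point (within 0.04 rad) (angle between the x axis of pointer_tip and the x axis of index_tab, either way round below 0.04 rad and contact force between clamp and camera_head below 0.5 N), for 0.2 s.
3. the clamp is tightened until solid: its pad presses on the disc with more than 25 N (contact force between clamp and camera_head above 25 N), for 0.2 s.
At the end, for the whole second after the job is handed in: The head's pointer stands point to point with the index tab (within 0.04 rad, about 3.6 mm at the tips) and at rest, and the clamp is tight: its pad presses on the disc with more than 25 N (angle between the x axis of pointer_tip and the x axis of index_tab, either way round below 0.04 rad and contact force between clamp and camera_head above 25 N and angular speed of camera_head below 0.05 rad/s); the robot touches nothing.
It fails at once if a bystander near the turntable is pushed more than 20 mm away (distance of any of hex_key, post, mirror_mount, micrometer, screw_tray, jar from where it was at the start of the episode above 0.02 m).
It fails at once if the post or the mirror holder is tipped over (angle between any of post, mirror_mount's own z axis and vertical above 0.5 rad).
It also fails if it takes over 72 s, if anything falls off the work surface, if the arm or the gripper's body presses on something with over 40 N, if the wrist force passes 120 N, or if a joint passes its speed limit or range.

ROBOT

A 6-joint arm with a two-finger parallel gripper is mounted at the origin on the work surface. World frame = base frame: x ahead of the robot, y to its left, z up, the work surface at z = 0. Lengths are in m, angles in degrees, forces in N, time in s.
With the tool pointing down it reaches from about 0.375 to 0.9 m from the base axis. Payload 3.1 kg.
Tool frame: the origin (TCP) lies on the centre line of the jaws, within the pads' length; the fingertips stand 14 mm ahead of it and the grasp point (between the pads) lies 5 mm behind it (bot.tips_ahead is the distance from the TCP to the fingertips, in m); z points along the fingers, y is the line along which they close (so a half turn about z gives the same grasp; the last joint's range is limited). The gripper opens to 87 mm and grips with 3 to 60 N. Pads are 19 mm wide; open, the fingers measure 117 mm over their backs; the gripper's body (75 mm by 190 mm) begins 51 mm behind the grasp point.
Start: joints at [-77.55, 30.224, 82.088, -0, 67.689, -10.227], TCP at [0.241, -0.577, 0.237] pointing down, gripper open.
Joint ranges: [-176.69, 176.69], [-43.24, 126.21], [12.49, 139.97], [-82, 262], [0, 151.66], [-163.58, 163.58]. Speed limits (degrees/s): [159.86, 159.86, 180, 180, 180, 180].

INTERFACE

Orientations are given as a 3x3 rotation matrix whose columns are the frame's x, y, z axes.
In Python, from rig import bot gives the robot as it stands.
- The arm moves only by the tool play_rows, never from a script. Its argument "moves" is a list that holds one entry, the list of rows, each a list of 6 numbers: the shift along the tool's x, y, z in mm, then the turn, a rotation vector about the tool's x, y, z in rad. A call has 1 to 5 rows; each row shifts and turns the commanded pose from where the row before left it, along the tool's axes as they then stand; what a row does not reach is not made up. A row lasts 1/10 s, in which the tool goes at most 50 mm and 8.59 degrees, less where a joint would pass 70% of its speed; a pose out of reach is approached as far as the arm can. A call with a gripper value outside its range is refused whole. "fingers" is the opening, from -1 (shut) to 1 (fully open), set as the call begins (left out, the last holds). The fingers move at their own pace and stop on an object; the grip force is fixed at half the most. Time passes only in rows, so rows that do not move let the fingers close. It gives the time, the measured TCP pose, the force, the opening and the grip force at its end, in the units of the state.
- bot.read_state(): the state, without advancing time (a new reading comes with each control period).
- bot.capture(name): name is "side" or "top" or "wrist"; returns a dict with "image" (400x640x3 uint8, blue, green, red), "fx", "fy", "cx", "cy" (pixels), "R" (3x3) and "t" (3): a world point X has camera coordinates R X + t. Camera axes: x right, y down, z forward; pixel columns grow to the right and rows downward; lengths in m; the calibration is good to about 2 mm. The wrist camera is an equidistant fisheye: a pixel r from the principal point sees the ray r / f radians off the axis. A picture is of the moment at which its call begins. There is no depth.
- bot.hand_in(): hands the job in; it is judged then, once.
Trained networks look in a picture, given as the dict that the camera call returned (one of the last four; its "shot" number tells which), for a name from the list of things; names that differ only in an ending like _2 or _b are one class to them, and where a whole thing is asked for, a point or a joint stands for the part that bears it (a point fixed in the world has none). Each returns a list of dicts, best first, with "confidence" (0 to 1); they miss things now and then, are a little off and sometimes report something else, mostly with a low value. They report only what shows in the picture. A call takes as long as a camera call.
- bot.search_frame(picture, query): "centre" ([column, row] in pixels, amid what is visible of it).
- bot.silhouettes(picture, query): "pixels" (400x640 bool, what is visible of it) and "centre" ([column, row] in pixels, amid what is visible of it).
- bot.pinpoint(picture, query): "centre" ([column, row] in pixels: a listed point, or the origin of a listed thing).
The state is a dict: "time_s": time; "joint_positions": joint angles; "qvel": joint speeds; "tau": joint torques, N m; "position": TCP position; "tcp_rot": TCP orientation; "force": force on the tool from outside, world axes, zero at the start; "moment": the same for the moment, N m; "opening": opening from 0.0 (shut) to 1.0 (fully open); "grasp_force": force on a finger pad.
Only numpy, scipy, OpenCV 4.12 (cv2) and the standard library are available. Lean on these libraries where they do the work, as an engineer would, in place of code of your own. Each camera call takes 0.05 s, during which the arm holds its last target. There are 200 camera calls.

## Working session

There is one attempt and no reset: what is moved stays moved. The work goes in short steps, Python scripts to look and compute and a tool call to move; the robot and the scene stay as the last step left them, time stands still between calls to the robot, and variables do not carry over. Pictures are saved under pics/ and viewed, at most 10 in all, crops included, and the job is handed in when it is done.

Besides the shell and the picture viewer there is one more tool, called after "Emit:" by a JSON object that holds its "method" and its "body". play_rows: Moves the arm, as the interface text tells. Its arguments: {"type":"object","properties":{"moves":{"type":"array","items":{"type":"array","items":{"type":"array","items":{"type":"number"}}}},"fingers":{"type":"number"}},"required":["moves"]}

```bash
ls; mkdir -p pics
cat > h.py <<'E'
import numpy as np,cv2
from rig import bot
def ray(p,px):
    u=np.array([(px[0]-p["cx"])/p["fx"],(px[1]-p["cy"])/p["fy"]])
    if p.get("fish"):
        r=np.linalg.norm(u); d=np.r_[u/r*np.sin(r),np.cos(r)] if r>1e-9 else np.array([0,0,1.])
    else: d=np.r_[u,1]
    R=np.array(p["R"]);t=np.array(p["t"]);return -R.T@t,R.T@d
def at(p,px,z):
    o,d=ray(p,px);return (o+d*(z-o[2])/d[2])[:3]
def cap(n):
    p=bot.capture(n);p["fish"]=n=="wrist";return p
H=dict(camera_head=0,lever_grip=.095,pointer_tip=.032,index_tab=0,tab_tip=.032,knob_grip=.106,clamp=0)
def look(n,qs=H):
    p=cap(n)
    for q in qs:
        for r in bot.pinpoint(p,q)[:1]: print(n,q,np.round(r["centre"]),round(r["confidence"],2),np.round(at(p,r["centre"],H[q]),4))
    return p
E
python3 - <<'E'
from h import *
s=bot.read_state();print(s["time_s"])
for n in("top","side"):
    p=look(n);cv2.imwrite(f"pics/{n}0.png",p["image"]);print(bot.read_state()["time_s"])
E
```

```text
pics
0.0
top lever_grip [290. 242.] 0.58 [0.5226 0.0993 0.095 ]
top pointer_tip [362. 227.] 0.59 [ 0.5565 -0.0484  0.032 ]
top index_tab [253. 182.] 0.5 [0.6698 0.1848 0.    ]
top tab_tip [372. 189.] 0.57 [ 0.6386 -0.0749  0.032 ]
top knob_grip [302. 187.] 0.66 [0.629  0.0725 0.106 ]
0.4
side camera_head [318. 232.] 0.93 [ 0.6191  0.0073 -0.    ]
side lever_grip [330. 232.] 0.91 [0.5213 0.1041 0.095 ]
side pointer_tip [363. 220.] 0.91 [ 0.5507 -0.0383  0.032 ]
side index_tab [287. 196.] 0.19 [ 0.7555 -0.0598  0.    ]
side tab_tip [285. 197.] 0.65 [ 0.7186 -0.0127  0.032 ]
side knob_grip [284. 193.] 0.66 [0.6411 0.0713 0.106 ]
0.8
```

View pics/top0.png

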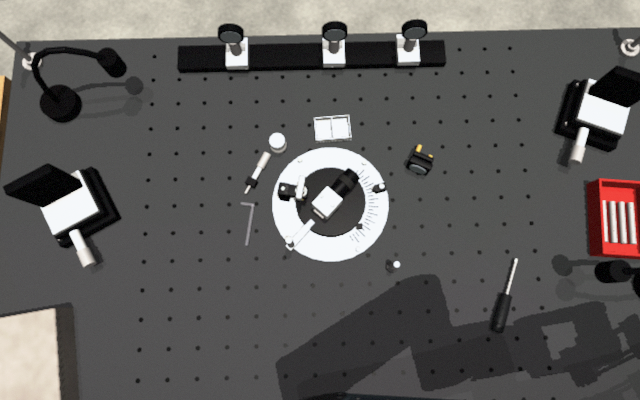

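View pics/side0.png

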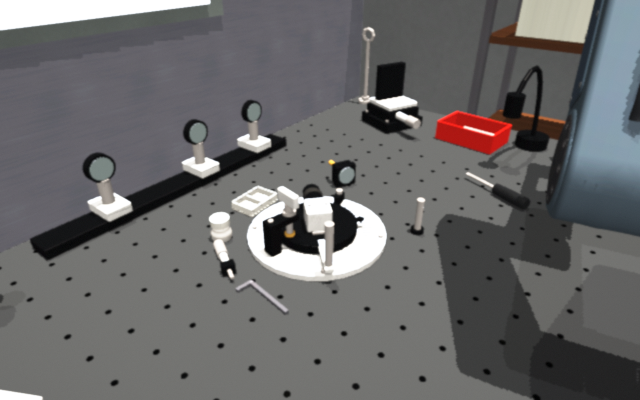

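The top view shows the turntable centred near (331,204), with the knob bar at (301,187), the tab at (378,187), the pointer at (360,227) and the lever post at (290,244). The side view agrees: the post tops out near (329,225) and the knob is at (288,197).

Run:
```python
from h import *
s=bot.read_state();R=np.array(s["tcp_rot"]);print(R.round(3),s["position"],s["opening"])
print(R.T@(np.array([.60,.06,.24])-s["position"]))
```

```text
[[ 0.923  0.386  0.   ]
 [ 0.386 -0.923 -0.   ]
 [-0.     0.    -1.   ]] [ 0.24098689 -0.57665761  0.23657063] 0.9987427835359505
[ 0.57671547 -0.44902397 -0.00343954]
```

Emit:
{"method": "play_rows", "body": {"moves": [[[39, -30, 0, 0, 0, 0], [39, -30, 0, 0, 0, 0], [39, -30, 0, 0, 0, 0], [39, -30, 0, 0, 0, 0], [39, -30, 0, 0, 0, 0]]]}}

```text
time_s: 1.3
position: [0.3638, -0.3615, 0.2368]
tcp_rot: [[0.923, 0.385, 0.0], [0.385, -0.923, -0.0], [0.0, 0.001, -1.0]]
force: [0.6, 0.2, -0.2]
opening: 1.002
grasp_force: 0.0
```

Emit:
{"method": "play_rows", "body": {"moves": [[[39, -30, 0, 0, 0, 0], [39, -30, 0, 0, 0, 0], [39, -30, 0, 0, 0, 0], [39, -30, 0, 0, 0, 0], [39, -30, 0, 0, 0, 0]]]}}

```text
time_s: 1.8
position: [0.486, -0.1477, 0.2369]
tcp_rot: [[0.923, 0.385, 0.001], [0.385, -0.923, -0.001], [0.001, 0.001, -1.0]]
force: [-0.5, -0.2, -0.3]
opening: 1.0
grasp_force: 0.0
```

Emit:
{"method": "play_rows", "body": {"moves": [[[39, -30, 0, 0, 0, 0], [39, -30, 0, 0, 0, 0], [39, -30, 0, 0, 0, 0], [39, -30, 0, 0, 0, 0], [0, 0, 0, 0, 0, 0]]]}}

```text
time_s: 2.3
position: [0.5855, 0.0266, 0.2368]
tcp_rot: [[0.92, 0.392, 0.004], [0.392, -0.92, 0.002], [0.004, -0.0, -1.0]]
force: [-0.5, -0.1, -0.3]
opening: 0.998
grasp_force: 0.0
```

Run:
```python
from h import *
s=bot.read_state();print(np.round(s["tcp_rot"],3),s["position"],np.round(s["joint_positions"],1),s["time_s"])
p=look("wrist");cv2.imwrite("pics/w1.png",p["image"])
```

```text
[[ 0.92   0.392  0.004]
 [ 0.392 -0.92   0.002]
 [ 0.004 -0.    -1.   ]] [0.58547154 0.02661743 0.23682735] [-8.4 27.1 88.   0.1 64.7 58.5] 2.3
wrist camera_head [333. 157.] 0.59 [0.6135 0.0191 0.    ]
wrist lever_grip [227. 218.] 0.63 [0.5254 0.1035 0.095 ]
wrist pointer_tip [365. 224.] 0.79 [ 0.5568 -0.0476  0.032 ]
wrist tab_tip [408. 172.] 0.8 [ 0.6375 -0.0675  0.032 ]
wrist knob_grip [283. 140.] 0.78 [0.623  0.0782 0.106 ]
```

View pics/w1.png

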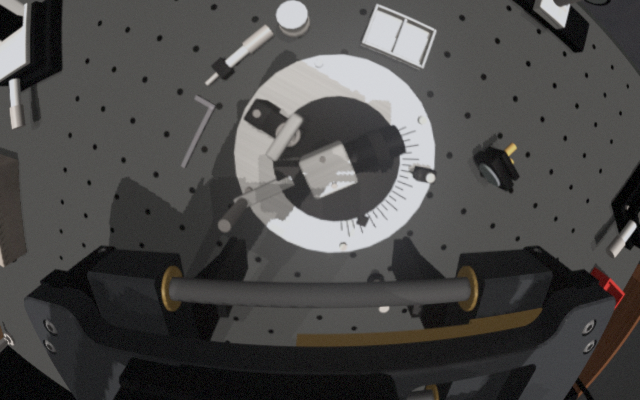

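The wrist view shows the bar from (298,118) to (271,156), with the pointer tip near (362,222) and the tab tip near (410,172).

Run:
```python
from h import *
p=cap("wrist")
a,b=at(p,(298,118),.118),at(p,(271,156),.118);print(a,b,(a+b)/2,np.linalg.norm(a-b),np.arctan2(*(a-b)[[1,0]]))
for r in bot.silhouettes(p,"clamp_knob")[:1]:
    m=r["pixels"].astype(np.uint8);c=cv2.minAreaRect(cv2.findNonZero(m));q=cv2.boxPoints(c);print(r["confidence"],q.round())
    print([at(p,x,.112)[:2].round(4) for x in q])
# foot ring
g=cv2.cvtColor(p["image"],cv2.COLOR_BGR2HSV);w=((g[...,2]>110)&(g[...,1]<60)).astype(np.uint8);
n,l,st,_=cv2.connectedComponentsWithStats(w);k=l[105,400] or l[150,250];print(st[k])
pts=cv2.convexHull(cv2.findNonZero((l==k).astype(np.uint8)))[:,0]
P=np.array([at(p,x,.012)[:2] for x in pts]);c=np.linalg.lstsq(np.c_[2*P,np.ones(len(P))],(P**2).sum(1),rcond=None)[0];print(c[:2],np.sqrt(c[2]+c[:2]@c[:2]))
C=c[:2]
for n,x in(("ptr",(362,222)),("tab",(410,172))):
    d=at(p,x,.032)[:2]-C;print(n,np.linalg.norm(d),np.arctan2(d[1],d[0]))
```

```text
[0.64409502 0.06480754 0.118     ] [0.60449851 0.0744221  0.118     ] [0.62429676 0.06961482 0.118     ] 0.04074706429266521 -0.2382032854244278
0.83 [[256. 146.]
 [286. 104.]
 [300. 114.]
 [269. 156.]]
[array([0.6063, 0.0911]), array([0.6511, 0.0791]), array([0.6473, 0.0646]), array([0.6024, 0.0762])]
[  229    48   203   201 18716]
[0.61432032 0.0180188 ] 0.12812419627105753
ptr 0.09079002604020406 -2.304161883651447
tab 0.09666940007818219 -1.3708272131047523
```

Emit:
{"method": "play_rows", "body": {"moves": [[[29, -15.5, 0, 0, 0, 0], [29, -15.5, 0, 0, 0, 0], [0, 0, 20, 0, 0, 0.133], [0, 0, 20, 0, 0, 0.133], [0, 0, 0, 0, 0, 0.133]]]}}

```text
time_s: 3.3
position: [0.6223, 0.0722, 0.1934]
tcp_rot: [[1.0, -0.009, -0.006], [-0.009, -1.0, 0.0], [-0.006, -0.0, -1.0]]
force: [-0.6, 0.5, -0.7]
opening: 1.002
grasp_force: 0.0
```

Emit:
{"method": "play_rows", "body": {"moves": [[[0, 0, 10, 0, 0, 0.133], [0, 0, 0, 0, 0, 0.133], [0, 0, 0, 0, 0, 0], [0, 0, 0, 0, 0, 0]]]}}

```text
time_s: 3.7
position: [0.6246, 0.0719, 0.1867]
tcp_rot: [[0.965, -0.264, 0.0], [-0.264, -0.965, -0.0], [0.0, -0.0, -1.0]]
force: [-0.3, 0.5, -0.5]
opening: 1.002
grasp_force: 0.0
```

```bash
cat >> h.py <<'E'
def knob(z=.112,n="wrist"):
    p=cap(n);s=bot.read_state();R=np.array(s["tcp_rot"])
    for r in bot.silhouettes(p,"clamp_knob")[:1]:
        q=cv2.boxPoints(cv2.minAreaRect(cv2.findNonZero(r["pixels"].astype(np.uint8))))
        W=np.array([at(p,x,z)[:2] for x in q]);c=W.mean(0);e=[W[1]-W[0],W[2]-W[1]];L=[np.linalg.norm(x) for x in e];d=e[int(L[1]>L[0])]
        print("knob",round(r["confidence"],2),c.round(4),"size",np.round(L,4),"ang",np.arctan2(d[1],d[0]),"px",q.round().tolist())
    print("tcp",np.round(s["position"],4),"xang",np.arctan2(R[1,0],R[0,0]),"j",np.round(s["joint_positions"],1),s["time_s"])
    return p
E
python3 - <<'E'
from h import *
p=knob();look("wrist",["knob_grip","lever_grip","pointer_tip","tab_tip"]);cv2.imwrite("pics/w2.png",p["image"])
E
```

```text
knob 0.7 [0.6279 0.0768] size [0.0152 0.0509] ang 2.9874014959737547 px [[297.0, 185.0], [318.0, 183.0], [325.0, 245.0], [304.0, 247.0]]
tcp [0.6246 0.072  0.1868] xang -0.26729574870762596 j [ -3.6  33.7  84.3  -0.   61.9 101.7] 3.75
wrist knob_grip [311. 217.] 0.84 [0.6248 0.0778 0.106 ]
wrist lever_grip [316. 314.] 0.57 [0.5243 0.1015 0.095 ]
wrist pointer_tip [440. 224.] 0.74 [ 0.5538 -0.0475  0.032 ]
wrist tab_tip [450. 143.] 0.58 [ 0.6393 -0.0725  0.032 ]
```

View pics/w2.png

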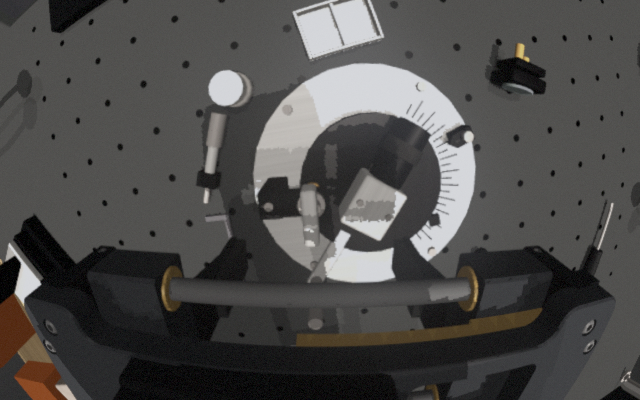

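The view shows the bar between (306,188) and (312,244), about 6 mm left of the jaw centre. The lever post at (316,320) is clear of the fingers.

Emit:
{"method": "play_rows", "body": {"moves": [[[0, -5.7, 16, 0, 0, -0.08], [0, 0, 20, 0, 0, 0], [0, 0, 20, 0, 0, 0], [0, 0, 20, 0, 0, 0], [0, 0, 10, 0, 0, 0]]]}}

```text
time_s: 4.55
position: [0.6249, 0.078, 0.0988]
tcp_rot: [[0.982, -0.188, -0.003], [-0.188, -0.982, 0.0], [-0.003, 0.0, -1.0]]
force: [-0.5, 0.6, 0.5]
opening: 0.999
grasp_force: 0.0
```

Emit:
{"method": "play_rows", "body": {"moves": [[[0, 0, 0, 0, 0, 0], [0, 0, 0, 0, 0, 0], [0, 0, 0, 0, 0, 0], [0, 0, 0, 0, 0, 0], [0, 0, 0, 0, 0, 0]]], "fingers": -1}}

```text
time_s: 5.05
position: [0.6264, 0.0779, 0.1014]
tcp_rot: [[0.982, -0.188, 0.002], [-0.188, -0.982, -0.0], [0.002, -0.0, -1.0]]
force: [-0.1, 0.1, 0.3]
opening: 0.63
grasp_force: 0.0
```

Emit:
{"method": "play_rows", "body": {"moves": [[[0, 0, 0, 0, 0, 0], [0, 0, 0, 0, 0, 0], [0, 0, 0, 0, 0, 0], [0, 0, 0, 0, 0, 0], [0, 0, 0, 0, 0, 0]]]}}

```text
time_s: 5.55
position: [0.6261, 0.0789, 0.1005]
tcp_rot: [[0.982, -0.189, 0.001], [-0.189, -0.982, 0.002], [0.0, -0.002, -1.0]]
force: [1.4, 6.2, -1.1]
opening: 0.175
grasp_force: 21.0
```

Run:
```python
from h import *
p=knob();s=bot.read_state();print(s["force"],s["moment"],s["opening"],s["grasp_force"])
```

```text
knob 0.66 [0.628  0.0776] size [0.0118 0.0542] ang 2.9707265606636324 px [[307.0, 224.0], [332.0, 224.0], [332.0, 315.0], [307.0, 315.0]]
tcp [0.6261 0.0789 0.1005] xang -0.1900672853122179 j [-3.  40.4 87.3  0.2 52.2 97.8] 5.6
[ 1.02220052  3.7240748  -0.65975014] [ 0.83405397 -0.14894758  0.01402025] 0.16843079956180157 30.000101923942566
```

Emit:
{"method": "play_rows", "body": {"moves": [[[0, -1.2, 0, 0, 0, -0.14], [0, 0, 0, 0, 0, -0.14], [0, 0, 0, 0, 0, -0.14], [0, 0, 0, 0, 0, -0.14], [0, 0, 0, 0, 0, -0.14]]]}}

```text
time_s: 6.15
position: [0.626, 0.078, 0.1005]
tcp_rot: [[0.87, 0.493, -0.001], [0.493, -0.87, -0.002], [-0.001, 0.001, -1.0]]
force: [-1.1, -2.3, -0.2]
opening: 0.166
grasp_force: 30.0
```

Emit:
{"method": "play_rows", "body": {"moves": [[[0, 0, 0, 0, 0, -0.14], [0, 0, 0, 0, 0, -0.14], [0, 0, 0, 0, 0, -0.14], [0, 0, 0, 0, 0, -0.14], [0, 0, 0, 0, 0, -0.14]]]}}

```text
time_s: 6.65
position: [0.6268, 0.0774, 0.1005]
tcp_rot: [[0.348, 0.938, 0.001], [0.938, -0.348, -0.002], [-0.002, 0.002, -1.0]]
force: [1.7, -3.8, -2.0]
opening: 0.169
grasp_force: 30.0
```

Emit:
{"method": "play_rows", "body": {"moves": [[[0, 0, 0, 0, 0, -0.1], [0, 0, 0, 0, 0, 0], [0, 0, 0, 0, 0, 0]]]}}

```text
time_s: 6.95
position: [0.6269, 0.0774, 0.1005]
tcp_rot: [[0.259, 0.966, 0.001], [0.966, -0.259, -0.003], [-0.002, 0.002, -1.0]]
force: [2.5, -6.9, -1.7]
opening: 0.167
grasp_force: 30.0
```

Run:
```python
from h import *
p=knob();s=bot.read_state();print(s["force"],s["moment"],s["opening"],s["grasp_force"])
```

```text
knob 0.61 [0.6268 0.0796] size [0.0546 0.0133] ang 1.174341961978793 px [[299.0, 313.0], [311.0, 221.0], [339.0, 225.0], [326.0, 316.0]]
tcp [0.6269 0.0774 0.1005] xang 1.3088345228679685 j [-3.  40.4 87.3 -0.2 52.2 12.1] 7.0
[ 1.62644967 -6.2047027  -1.30228278] [-0.99680155 -0.39181577 -0.12637944] 0.1690858774411088 29.998342394828796
```

Emit:
{"method": "play_rows", "body": {"moves": [[[0, 0, 0, 0, 0, -0.1], [0, 0, 0, 0, 0, 0]]]}}

```text
time_s: 7.25
position: [0.6271, 0.0775, 0.1005]
tcp_rot: [[0.16, 0.987, 0.002], [0.987, -0.16, -0.002], [-0.002, 0.002, -1.0]]
force: [1.8, -4.3, -2.5]
opening: 0.173
grasp_force: 30.2
```

Emit:
{"method": "play_rows", "body": {"moves": [[[0, 0, 0, 0, 0, 0], [0, 0, 0, 0, 0, 0], [0, 0, 0, 0, 0, 0], [0, 0, 0, 0, 0, 0], [0, 0, 0, 0, 0, 0]]], "fingers": 0.6}}

```text
time_s: 7.75
position: [0.6259, 0.0794, 0.1006]
tcp_rot: [[0.159, 0.987, -0.0], [0.987, -0.159, 0.0], [0.0, -0.0, -1.0]]
force: [-0.1, -0.5, -0.0]
opening: 0.532
grasp_force: 0.0
```

Emit:
{"method": "play_rows", "body": {"moves": [[[0, 0, -20, 0, 0, 0], [0, 0, -30, 0, 0, 0], [0, 0, -20, 0, 0, 0], [0, 0, 0, 0, 0, 0], [0, 0, 0, 0, 0, 0]]]}}

```text
time_s: 8.25
position: [0.6259, 0.0792, 0.1706]
tcp_rot: [[0.159, 0.987, 0.0], [0.987, -0.159, 0.0], [0.0, 0.0, -1.0]]
force: [-0.1, -0.1, -0.2]
opening: 0.797
grasp_force: 0.0
```

Run:
```python
from h import *
p=knob();look("wrist",["knob_grip","lever_grip","pointer_tip","tab_tip"])
s=bot.read_state();print(s["opening"]);R=np.array(s["tcp_rot"]);print(1e3*R.T@(np.array([.522,.102,s["position"][2]])-s["position"]))
```

```text
knob 0.57 [0.6264 0.0795] size [0.0517 0.0156] ang 1.2852048859448677 px [[305.0, 256.0], [313.0, 189.0], [335.0, 192.0], [327.0, 258.0]]
tcp [0.6253 0.0792 0.1697] xang 1.4108398218381943 j [-2.9 35.1 84.8  0.  60.2  6.2] 8.3
wrist knob_grip [324. 227.] 0.62 [0.6281 0.0759 0.106 ]
wrist lever_grip [187. 207.] 0.65 [0.5205 0.1044 0.095 ]
wrist pointer_tip [278. 310.] 0.71 [ 0.5564 -0.0478  0.032 ]
wrist tab_tip [352. 314.] 0.65 [ 0.6394 -0.0664  0.032 ]
0.8021023746905225
[   6.18033336 -106.01478283    0.18949856]
```

Emit:
{"method": "play_rows", "body": {"moves": [[[2, -35, 0, 0, 0, 0], [2, -35, 0, 0, 0, 0], [2, -35, 0, 0, 0, 0], [0, 0, 0, 0, 0, 0], [0, 0, 0, 0, 0, 0]]]}}

```text
time_s: 9.1
position: [0.5233, 0.1019, 0.1707]
tcp_rot: [[0.159, 0.987, 0.001], [0.987, -0.159, -0.0], [0.0, 0.001, -1.0]]
force: [0.6, 0.4, 0.1]
opening: 0.8
grasp_force: 0.0
```

Run:
```python
from h import *
p=look("wrist",["knob_grip","lever_grip","pointer_tip","tab_tip"])
s=bot.read_state();print(s["position"])
for r in bot.silhouettes(p,"lever_grip")[:1]: print(r["confidence"],r["pixels"].sum())
cv2.imwrite("pics/w3.png",p["image"])
```

```text
wrist knob_grip [453. 230.] 0.7 [0.6271 0.0775 0.106 ]
wrist lever_grip [318. 214.] 0.62 [0.5231 0.1046 0.095 ]
wrist pointer_tip [369. 312.] 0.71 [ 0.5582 -0.047   0.032 ]
[0.52482026 0.10136849 0.17056006]
0.79 7666
```

View pics/w3.png

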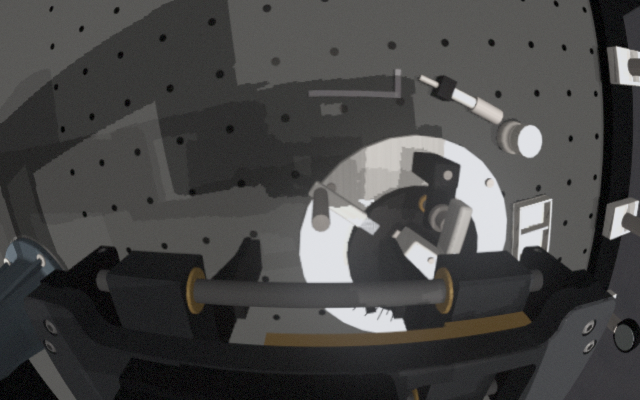

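The post stands at (320,195–225), centred between the jaws, so I'm descending and gripping.

Emit:
{"method": "play_rows", "body": {"moves": [[[0, 0, 25, 0, 0, 0], [0, 0, 25, 0, 0, 0], [0, 0, 23, 0, 0, 0], [0, 0, 0, 0, 0, 0]]]}}

```text
time_s: 9.8
position: [0.5218, 0.1014, 0.0949]
tcp_rot: [[0.16, 0.987, -0.006], [0.987, -0.16, 0.0], [-0.001, -0.006, -1.0]]
force: [-0.8, 0.1, -0.3]
opening: 0.802
grasp_force: 0.0
```

Emit:
{"method": "play_rows", "body": {"moves": [[[0, 0, 0, 0, 0, 0], [0, 0, 0, 0, 0, 0], [0, 0, 0, 0, 0, 0], [0, 0, 0, 0, 0, 0], [0, 0, 0, 0, 0, 0]]], "fingers": -1}}

```text
time_s: 10.3
position: [0.5238, 0.1017, 0.0983]
tcp_rot: [[0.159, 0.987, 0.001], [0.987, -0.159, -0.0], [0.0, 0.001, -1.0]]
force: [-0.1, 0.7, -0.0]
opening: 0.435
grasp_force: 0.0
```

Emit:
{"method": "play_rows", "body": {"moves": [[[0, 0, 0, 0, 0, 0], [0, 0, 0, 0, 0, 0], [0, 0, 0, 0, 0, 0], [0, 0, 0, 0, 0, 0], [0, 0, 0, 0, 0, 0]]]}}

```text
time_s: 10.8
position: [0.5237, 0.1016, 0.0976]
tcp_rot: [[0.159, 0.987, 0.001], [0.987, -0.159, -0.0], [0.0, 0.001, -1.0]]
force: [0.9, 0.6, 0.7]
opening: 0.15
grasp_force: 30.0
```

Run:
```python
from h import *
s=bot.read_state();R=np.array(s["tcp_rot"]);P=np.array(s["position"]);print(P,s["force"],s["opening"],s["grasp_force"],s["time_s"])
C=np.array([.6143,.018]);d=P[:2]-C;print(np.linalg.norm(d),np.arctan2(d[1],d[0]))
# arc of 0.9 rad in 10 rows, tool turning along
n,a=10,.09
th=np.arctan2(d[1],d[0]);r=.125
v=r*np.array([np.cos(th+a)-np.cos(th),np.sin(th+a)-np.sin(th)]);print("row mm (same every row)",1e3*R[:2].T@v)
```

```text
[0.52374042 0.1016184  0.09760037] [0.92140788 0.60473562 0.67713731] 0.14964234551141584 30.0005301553756 10.8
0.12326019200490507 2.3960245001815226
row mm (same every row) [-9.64255500e+00 -5.78776431e+00 -3.28424258e-03]
```

Emit:
{"method": "play_rows", "body": {"moves": [[[-9.64, -5.79, 0, 0, 0, -0.09], [-9.64, -5.79, 0, 0, 0, -0.09], [-9.64, -5.79, 0, 0, 0, -0.09], [-9.64, -5.79, 0, 0, 0, -0.09], [-9.64, -5.79, 0, 0, 0, -0.09]]]}}

```text
time_s: 11.3
position: [0.4963, 0.053, 0.0976]
tcp_rot: [[-0.289, 0.957, 0.002], [0.957, 0.289, 0.0], [-0.0, 0.002, -1.0]]
force: [1.5, 0.2, -2.2]
opening: 0.15
grasp_force: 30.0
```

Run:
```python
from h import *
p=look("wrist",["pointer_tip","tab_tip"]);p=look("top",["pointer_tip","tab_tip"]);s=bot.read_state();print(s["position"],s["force"],s["moment"])
```

```text
top pointer_tip [370. 209.] 0.65 [ 0.5957 -0.0682  0.032 ]
top tab_tip [369. 190.] 0.52 [ 0.6366 -0.0677  0.032 ]
[0.4964633  0.05341227 0.09761254] [ 0.89667447 -1.55485506 -1.08456993] [-0.3472971  -0.46049037  0.0098202 ]
```

Emit:
{"method": "play_rows", "body": {"moves": [[[-9.64, -5.79, 0, 0, 0, -0.09], [-9.64, -5.79, 0, 0, 0, -0.09], [-9.64, -5.79, 0, 0, 0, -0.09], [-9.64, -5.79, 0, 0, 0, -0.09], [0, 0, 0, 0, 0, 0]]]}}

```text
time_s: 12.1
position: [0.4916, 0.0083, 0.0976]
tcp_rot: [[-0.604, 0.797, 0.002], [0.797, 0.604, -0.0], [-0.001, 0.001, -1.0]]
force: [3.0, -0.6, -1.9]
opening: 0.149
grasp_force: 30.0
```

Run:
```python
from h import *
p=look("wrist",["pointer_tip","tab_tip"]);cv2.imwrite("pics/w4.png",p["image"]);p=look("top",["pointer_tip","tab_tip"])
q=p["image"][150:250,290:410];w=cap("wrist")
q2=look("side",["pointer_tip","tab_tip"])["image"][150:290,240:400]
cv2.imwrite("pics/c4.png",np.hstack([cv2.resize(q,(480,400),interpolation=2),cv2.resize(q2,(320,400))]))
s=bot.read_state();print(s["position"],s["force"],s["moment"])
```

```text
top pointer_tip [372. 196.] 0.63 [ 0.6228 -0.073   0.032 ]
top tab_tip [370. 190.] 0.41 [ 0.6357 -0.0689  0.032 ]
side pointer_tip [342. 201.] 0.58 [ 0.6196 -0.0687  0.032 ]
side tab_tip [336. 198.] 0.4 [ 0.6357 -0.0724  0.032 ]
[0.49156006 0.00922678 0.09764285] [ 5.21383709  1.15134852 -3.50968995] [ 0.105215   -0.96487076  0.05183438]
```

View pics/c4.png

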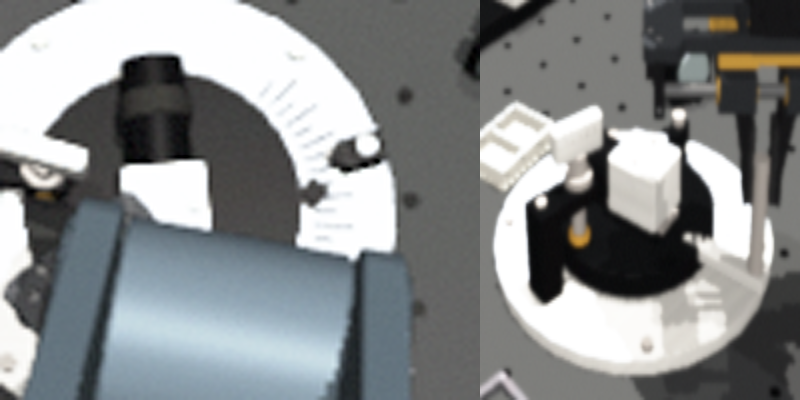

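The top crop shows the pointer tip at full-image (371.5,198) and the tab's inner point near (372.5,190). That leaves about 0.17 rad to go.

Emit:
{"method": "play_rows", "body": {"moves": [[[-8.57, -5.15, 0, 0, 0, -0.08], [-8.57, -5.15, 0, 0, 0, -0.08], [0, 0, 0, 0, 0, 0], [0, 0, 0, 0, 0, 0]]]}}

```text
time_s: 13.0
position: [0.4946, -0.0108, 0.0976]
tcp_rot: [[-0.723, 0.691, 0.002], [0.691, 0.723, 0.0], [-0.002, 0.002, -1.0]]
force: [4.7, -0.0, -3.8]
opening: 0.151
grasp_force: 30.0
```

Emit:
{"method": "play_rows", "body": {"moves": [[[0, 0, 0, 0, 0, 0], [0, 0, 0, 0, 0, 0], [0, 0, 0, 0, 0, 0], [0, 0, 0, 0, 0, 0], [0, 0, 0, 0, 0, 0]]], "fingers": 0.3}}

```text
time_s: 13.5
position: [0.4928, -0.0107, 0.0975]
tcp_rot: [[-0.724, 0.69, -0.001], [0.69, 0.724, 0.0], [0.001, -0.001, -1.0]]
force: [0.6, -1.0, -0.3]
opening: 0.521
grasp_force: 0.0
```

Emit:
{"method": "play_rows", "body": {"moves": [[[0, 0, -20, 0, 0, 0], [0, 0, -30, 0, 0, 0], [0, 0, -30, 0, 0, 0], [0, 0, 0, 0, 0, 0], [0, 0, 0, 0, 0, 0]]]}}

```text
time_s: 14.0
position: [0.4934, -0.0109, 0.178]
tcp_rot: [[-0.724, 0.69, 0.001], [0.69, 0.724, -0.0], [-0.001, 0.0, -1.0]]
force: [-1.0, 0.2, -0.5]
opening: 0.649
grasp_force: 0.0
```

Run:
```python
from h import *
p=look("wrist",["pointer_tip","tab_tip","lever_grip"]);cv2.imwrite("pics/w5.png",p["image"]);p=look("top",["pointer_tip","tab_tip","lever_grip"])
s=bot.read_state();R=np.array(s["tcp_rot"]);print(R.round(3),s["position"],s["joint_positions"].round(1) if hasattr(s["joint_positions"],"round") else s["joint_positions"],s["time_s"])
print(1e3*R.T@(np.array([.58,-.02,.2])-s["position"]))
```

```text
wrist pointer_tip [369. 309.] 0.95 [ 0.6375 -0.0661  0.032 ]
wrist tab_tip [364. 310.] 0.83 [ 0.6333 -0.0713  0.032 ]
wrist lever_grip [321. 212.] 0.67 [ 0.4926 -0.0088  0.095 ]
top pointer_tip [369. 189.] 0.59 [ 0.6397 -0.0682  0.032 ]
top tab_tip [371. 187.] 0.65 [ 0.6427 -0.0731  0.032 ]
[[-0.724  0.69  -0.002]
 [ 0.69   0.724  0.   ]
 [ 0.001 -0.001 -1.   ]] [ 0.49310766 -0.01083386  0.17684485] [-14.3  25.3 104.2   0.   50.6 -60.7] 14.4
[-69.21706868  53.26218006 -23.29367904]
```

Emit:
{"method": "play_rows", "body": {"moves": [[[-42, 9, 3, 0, 0, 0], [-42, 9, 3, 0, 0, 0], [-42, 9, 3, 0, 0, 0], [-42, 9, 3, 0, 0, 0], [0, 0, 0, 0, 0, 0.14]]]}}

```text
time_s: 14.9
position: [0.6452, -0.1046, 0.1648]
tcp_rot: [[-0.617, 0.787, 0.006], [0.787, 0.617, -0.003], [-0.006, 0.003, -1.0]]
force: [-0.9, 0.1, 0.0]
opening: 0.653
grasp_force: 0.0
```

Emit:
{"method": "play_rows", "body": {"moves": [[[0, 0, 0, 0, 0, 0.14], [0, 0, 0, 0, 0, 0.14], [0, 0, 0, 0, 0, 0.14], [0, 0, 0, 0, 0, 0.14], [0, 0, 0, 0, 0, 0.14]]]}}

```text
time_s: 15.4
position: [0.6397, -0.1006, 0.1649]
tcp_rot: [[0.036, 0.999, -0.001], [0.999, -0.036, 0.0], [0.0, -0.001, -1.0]]
force: [0.4, 0.5, -0.3]
opening: 0.645
grasp_force: 0.0
```

Emit:
{"method": "play_rows", "body": {"moves": [[[0, 0, 0, 0, 0, 0.13], [0, 0, 0, 0, 0, 0], [0, 0, 0, 0, 0, 0]]]}}

```text
time_s: 15.7
position: [0.6398, -0.1006, 0.1651]
tcp_rot: [[0.157, 0.988, -0.001], [0.988, -0.157, 0.0], [0.0, -0.001, -1.0]]
force: [0.2, -0.6, 0.5]
opening: 0.649
grasp_force: 0.0
```

Run:
```python
from h import *
p=look("wrist",["pointer_tip","tab_tip","lever_grip"]);
for i in range(2): look("wrist",["pointer_tip","tab_tip"])
c=bot.pinpoint(cap("wrist"),"tab_tip")[0]["centre"];x,y=map(int,c);x=max(60,min(x,580));y=max(45,min(y,355))
cv2.imwrite("pics/c6.png",cv2.resize(p["image"][y-45:y+45,x-60:x+60],(800,600),interpolation=2));print("crop origin",x-60,y-45)
s=bot.read_state();R=np.array(s["tcp_rot"]);print(R.round(3),s["position"],s["joint_positions"],s["time_s"])
```

```text
wrist pointer_tip [310. 162.] 0.72 [ 0.6364 -0.0669  0.032 ]
wrist tab_tip [311. 164.] 0.74 [ 0.6374 -0.0682  0.032 ]
wrist lever_grip [123. 142.] 0.62 [ 0.4923 -0.0113  0.095 ]
wrist pointer_tip [311. 165.] 0.85 [ 0.6374 -0.0695  0.032 ]
wrist tab_tip [310. 164.] 0.6 [ 0.6368 -0.0684  0.032 ]
wrist pointer_tip [313. 162.] 0.9 [ 0.6394 -0.0677  0.032 ]
wrist tab_tip [311. 163.] 0.66 [ 0.6371 -0.0682  0.032 ]
crop origin 251 118
[[ 0.159  0.987  0.   ]
 [ 0.987 -0.159  0.   ]
 [ 0.     0.    -1.   ]] [ 0.63999172 -0.10063874  0.16558306] [-1.88029590e+01  3.65946517e+01  8.23157266e+01  2.41399194e-03
  6.10869356e+01 -9.64677242e+00] 16.3
```

View pics/c6.png

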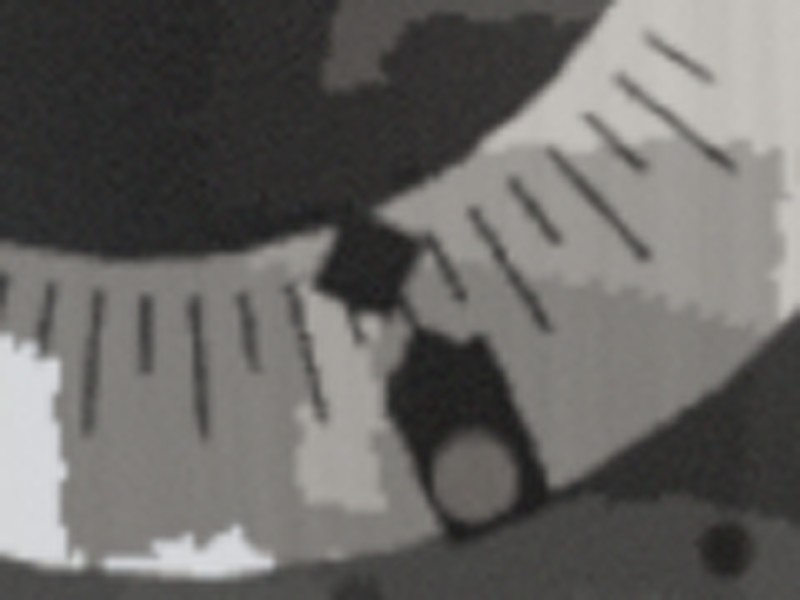

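The crop shows the pointer's apex at about (388,312) and the tab's apex at about (428,330), so the pointer is still slightly clockwise of the tab. I'll work out the angle.

Run:
```python
from h import *
p=cap("wrist");C=np.array([.6143,.018])
f=lambda x,y,z=.032:(251+(x+.5)/6.667-.5,118+(y+.5)/6.667-.5)
for n,x,y,z in(("ptr",388,312,.032),("ptr shoulderL",318,280,.032),("ptr shR",420,245,.032),("tab",427,330,.032),("tabshL",390,387,.032),("tabshR",490,340,.032),("screw",475,475,.045)):
    W=at(p,f(x,y),z)[:2];d=W-C;print(n,W.round(4),np.linalg.norm(d).round(4),np.arctan2(d[1],d[0]).round(4))
W=at(p,bot.pinpoint(p,"lever_grip")[0]["centre"],.095)[:2]-C;print(np.linalg.norm(W),np.arctan2(W[1],W[0])+np.pi/2-2*np.pi)
```

```text
ptr [ 0.6353 -0.0688] 0.0893 -1.3332
ptr shoulderL [ 0.6265 -0.0628] 0.0817 -1.4208
ptr shR [ 0.6412 -0.0602] 0.0827 -1.2395
tab [ 0.6402 -0.0722] 0.0938 -1.2907
tabshL [ 0.6338 -0.0794] 0.0993 -1.3728
tabshR [ 0.6486 -0.075 ] 0.0991 -1.2168
screw [ 0.644  -0.0904] 0.1124 -1.3034
0.1257404423036383 -7.634243694727278
```

Emit:
{"method": "play_rows", "body": {"moves": [[[16.4, -40, 0, 0, 0, 0], [16.4, -40, 0, 0, 0, 0], [16.4, -40, 0, 0, 0, 0], [16.4, -40, 0, 0, 0, 0], [0, 0, 0, 0, 0, 0]]]}}

```text
time_s: 16.9
position: [0.4847, -0.0069, 0.1649]
tcp_rot: [[0.157, 0.988, -0.01], [0.988, -0.157, 0.003], [0.001, -0.011, -1.0]]
force: [0.3, -0.1, -0.4]
opening: 0.646
grasp_force: 0.0
```

Emit:
{"method": "play_rows", "body": {"moves": [[[0, 0, 0, 0, 0, 0], [0, 0, 22, 0, 0, 0], [0, 0, 22, 0, 0, 0], [0, 0, 23, 0, 0, 0], [0, 0, 0, 0, 0, 0]]]}}

```text
time_s: 17.4
position: [0.4928, -0.0111, 0.0964]
tcp_rot: [[0.16, 0.987, -0.003], [0.987, -0.16, 0.001], [0.0, -0.003, -1.0]]
force: [0.9, 0.6, 0.2]
opening: 0.651
grasp_force: 0.0
```

Emit:
{"method": "play_rows", "body": {"moves": [[[0, 0, 0, 0, 0, 0], [0, 0, 0, 0, 0, 0], [0, 0, 0, 0, 0, 0], [0, 0, 0, 0, 0, 0], [0, 0, 0, 0, 0, 0]]], "fingers": -1}}

```text
time_s: 17.9
position: [0.4928, -0.0105, 0.0992]
tcp_rot: [[0.159, 0.987, 0.001], [0.987, -0.159, -0.0], [-0.0, 0.001, -1.0]]
force: [0.2, -0.0, 0.2]
opening: 0.283
grasp_force: 0.0
```

Emit:
{"method": "play_rows", "body": {"moves": [[[0, 0, 0, 0, 0, 0], [0, 0, 0, 0, 0, 0], [0, 0, 0, 0, 0, 0]]]}}

```text
time_s: 18.2
position: [0.4931, -0.0105, 0.0988]
tcp_rot: [[0.159, 0.987, 0.001], [0.987, -0.159, -0.0], [-0.0, 0.001, -1.0]]
force: [1.5, -0.1, 1.7]
opening: 0.149
grasp_force: 30.0
```

Emit:
{"method": "play_rows", "body": {"moves": [[[-2.2, 0.9, 0, 0, 0, -0.018], [-2.1, 0.8, 0, 0, 0, -0.019], [0, 0, 0, 0, 0, 0], [0, 0, 0, 0, 0, 0]]]}}

```text
time_s: 18.6
position: [0.4943, -0.0154, 0.0988]
tcp_rot: [[0.123, 0.992, 0.002], [0.992, -0.123, -0.001], [-0.0, 0.002, -1.0]]
force: [2.1, -0.6, 2.9]
opening: 0.15
grasp_force: 30.0
```

Emit:
{"method": "play_rows", "body": {"moves": [[[0, 0, 0, 0, 0, 0], [0, 0, 0, 0, 0, 0], [0, 0, 0, 0, 0, 0], [0, 0, 0, 0, 0, 0], [0, 0, 0, 0, 0, 0]]], "fingers": 0.3}}

```text
time_s: 19.1
position: [0.4931, -0.0148, 0.0983]
tcp_rot: [[0.123, 0.992, -0.001], [0.992, -0.123, 0.0], [0.0, -0.001, -1.0]]
force: [1.4, -0.2, 0.7]
opening: 0.522
grasp_force: 0.0
```

Emit:
{"method": "play_rows", "body": {"moves": [[[0, 0, -22, 0, 0, 0], [0, 0, -45, 0, 0, 0], [-15, 39.5, 0, 0, 0, 0.037], [-15, 39.5, 0, 0, 0, 0], [-15, 39.5, 0, 0, 0, 0]]]}}

```text
time_s: 19.6
position: [0.6052, -0.0773, 0.1664]
tcp_rot: [[0.159, 0.987, 0.001], [0.987, -0.159, -0.0], [-0.0, 0.001, -1.0]]
force: [1.0, 0.1, 0.3]
opening: 0.648
grasp_force: 0.0
```

Emit:
{"method": "play_rows", "body": {"moves": [[[-15, 39.5, 0, 0, 0, 0], [0, 0, 0, 0, 0, 0], [0, 0, 0, 0, 0, 0], [0, 0, 0, 0, 0, 0]]]}}

```text
time_s: 20.0
position: [0.6389, -0.097, 0.1648]
tcp_rot: [[0.159, 0.987, -0.003], [0.987, -0.159, 0.001], [0.001, -0.003, -1.0]]
force: [-0.0, -0.3, -0.4]
opening: 0.65
grasp_force: 0.0
```

Run:
```python
from h import *
p=cap("wrist");x,y=map(int,bot.pinpoint(p,"tab_tip")[0]["centre"])
cv2.imwrite("pics/c7.png",cv2.resize(p["image"][y-45:y+45,x-60:x+60],(800,600),interpolation=2));print("crop origin",x-60,y-45)
s=bot.read_state();print(s["position"],s["time_s"])
C=np.array([.6143,.018])
W=at(p,bot.pinpoint(p,"lever_grip")[0]["centre"],.095)[:2]-C;print(np.linalg.norm(W),np.arctan2(W[1],W[0])+np.pi/2)
```

```text
crop origin 255 124
[ 0.63916123 -0.09691891  0.16531208] 20.1
0.12438088126270946 -1.2966145482975473
```

View pics/c7.png

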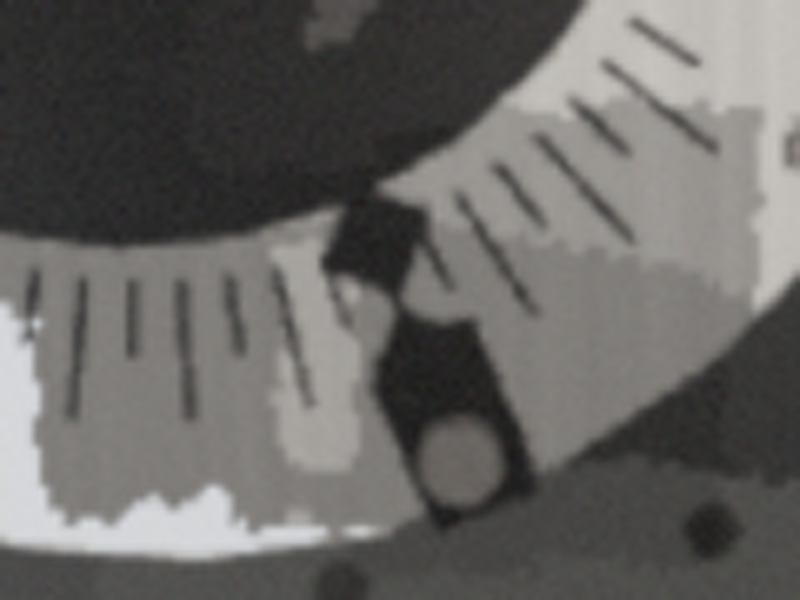

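The two points now meet tip to tip at (400,300). I'm moving to the knob.

Emit:
{"method": "play_rows", "body": {"moves": [[[42.5, -9.9, 0, 0, 0, 0], [42.5, -9.9, 0, 0, 0, 0], [42.5, -9.9, 0, 0, 0, 0], [42.5, -9.9, 0, 0, 0, 0], [0, 0, 0, 0, 0, 0]]]}}

```text
time_s: 20.65
position: [0.6265, 0.0823, 0.1658]
tcp_rot: [[0.153, 0.988, -0.002], [0.988, -0.153, 0.002], [0.002, -0.002, -1.0]]
force: [-0.2, -0.2, -0.1]
opening: 0.652
grasp_force: 0.0
```

Emit:
{"method": "play_rows", "body": {"moves": [[[0, 0, 0, 0, 0, 0], [0, 0, 0, 0, 0, 0]]]}}

```text
time_s: 20.85
position: [0.6286, 0.0756, 0.1658]
tcp_rot: [[0.159, 0.987, 0.0], [0.987, -0.159, -0.001], [-0.0, 0.0, -1.0]]
force: [0.4, -0.1, 0.4]
opening: 0.644
grasp_force: 0.0
```

Run:
```python
from h import *
p=knob();look("wrist",["knob_grip","lever_grip"])
```

```text
knob 0.88 [0.6265 0.0798] size [0.0514 0.0147] ang 1.2256787312827244 px [[299.0, 253.0], [311.0, 186.0], [333.0, 190.0], [320.0, 257.0]]
tcp [0.6287 0.075  0.1657] xang 1.4097204844832438 j [-3.3 35.6 84.6 -0.  59.8  6. ] 20.9
wrist knob_grip [318. 221.] 0.8 [0.6284 0.0778 0.106 ]
```

Emit:
{"method": "play_rows", "body": {"moves": [[[1.9, -1.9, 15, 0, 0, 0.04], [0, 0, 20, 0, 0, 0], [0, 0, 20, 0, 0, 0], [0, 0, 10, 0, 0, 0], [0, 0, 0, 0, 0, 0]]]}}

```text
time_s: 21.6
position: [0.626, 0.0778, 0.0989]
tcp_rot: [[0.2, 0.98, -0.004], [0.98, -0.2, 0.0], [-0.001, -0.004, -1.0]]
force: [0.5, -0.2, 0.8]
opening: 0.65
grasp_force: 0.0
```

Emit:
{"method": "play_rows", "body": {"moves": [[[0, 0, 0, 0, 0, 0], [0, 0, 0, 0, 0, 0], [0, 0, 0, 0, 0, 0], [0, 0, 0, 0, 0, 0], [0, 0, 0, 0, 0, 0]]], "fingers": -1}}

```text
time_s: 22.1
position: [0.6273, 0.0784, 0.101]
tcp_rot: [[0.199, 0.98, 0.001], [0.98, -0.199, -0.0], [0.0, 0.001, -1.0]]
force: [0.9, 0.1, -0.3]
opening: 0.281
grasp_force: 0.0
```

Emit:
{"method": "play_rows", "body": {"moves": [[[0, 0, 0, 0, 0, 0], [0, 0, 0, 0, 0, 0], [0, 0, 0, 0, 0, 0], [0, 0, 0, 0, 0, 0]]]}}

```text
time_s: 22.5
position: [0.6273, 0.0784, 0.1008]
tcp_rot: [[0.199, 0.98, 0.0], [0.98, -0.199, 0.0], [0.0, 0.0, -1.0]]
force: [0.3, -0.8, 1.7]
opening: 0.166
grasp_force: 30.0
```

Emit:
{"method": "play_rows", "body": {"moves": [[[0, 0, 0, 0, 0, 0.14], [0, 0, 0, 0, 0, 0.14], [0, 0, 0, 0, 0, 0.14], [0, 0, 0, 0, 0, 0.14], [0, 0, 0, 0, 0, 0.14]]]}}

```text
time_s: 23.0
position: [0.6268, 0.0783, 0.1008]
tcp_rot: [[0.786, 0.618, -0.001], [0.618, -0.786, -0.001], [-0.001, -0.0, -1.0]]
force: [-1.4, -0.2, 2.8]
opening: 0.165
grasp_force: 30.0
```

```bash
cat >> h.py <<'E'
def st():
    s=bot.read_state();R=np.array(s["tcp_rot"]);print("t",round(s["time_s"],2),np.round(s["position"],4),"xang",np.arctan2(R[1,0],R[0,0]).round(3),"F",np.round(s["force"],1),"M",np.round(s["moment"],2),"tau6",np.round(s["tau"],2)[-1],"j6",round(s["joint_positions"][-1],1),"op",round(s["opening"],3),round(s["grasp_force"],1))
E
python3 -c "
from h import *
st()"
```

```text
t 23.0 [0.6268 0.0783 0.1008] xang 0.667 F [-1.4 -0.2  2.8] M [-0.01  0.13  0.31] tau6 -0.59 j6 48.8 op 0.165 30.0
```

Emit:
{"method": "play_rows", "body": {"moves": [[[0, 0, 0, 0, 0, 0.14], [0, 0, 0, 0, 0, 0.14], [0, 0, 0, 0, 0, 0.14], [0, 0, 0, 0, 0, 0.14], [0, 0, 0, 0, 0, 0.14]]]}}

```text
time_s: 23.5
position: [0.6266, 0.0788, 0.1008]
tcp_rot: [[0.999, -0.033, -0.001], [-0.033, -0.999, 0.0], [-0.001, -0.0, -1.0]]
force: [-0.4, 1.6, 2.8]
opening: 0.166
grasp_force: 30.0
```

Emit:
{"method": "play_rows", "body": {"moves": [[[0, 0, 0, 0, 0, 0.07], [0, 0, 0, 0, 0, 0.07]]]}}

```text
time_s: 23.7
position: [0.6266, 0.0789, 0.1008]
tcp_rot: [[0.986, -0.17, -0.001], [-0.17, -0.986, 0.0], [-0.001, -0.0, -1.0]]
force: [-0.8, 1.7, 2.8]
opening: 0.168
grasp_force: 30.0
```

```bash
python3 -c "
from h import *
st()"
```

```text
t 23.7 [0.6266 0.0789 0.1008] xang -0.17 F [-0.8  1.7  2.8] M [0.32 0.17 0.37] tau6 -0.08 j6 96.8 op 0.168 30.0
```

Emit:
{"method": "play_rows", "body": {"moves": [[[0, 0, 0, 0, 0, 0.07], [0, 0, 0, 0, 0, 0.07]]]}}

```text
time_s: 23.9
position: [0.6266, 0.079, 0.1008]
tcp_rot: [[0.952, -0.305, -0.001], [-0.305, -0.952, 0.0], [-0.001, -0.0, -1.0]]
force: [-1.2, 2.2, 3.3]
opening: 0.168
grasp_force: 30.0
```

```bash
python3 -c "
from h import *
st()"
```

```text
t 23.9 [0.6266 0.079  0.1008] xang -0.31 F [-1.2  2.2  3.3] M [0.39 0.18 0.37] tau6 -0.08 j6 104.8 op 0.168 30.0
```

Emit:
{"method": "play_rows", "body": {"moves": [[[0, 0, 0, 0, 0, 0.07], [0, 0, 0, 0, 0, 0.07]]]}}

```text
time_s: 24.1
position: [0.6267, 0.0791, 0.1008]
tcp_rot: [[0.9, -0.435, -0.001], [-0.435, -0.9, 0.001], [-0.001, -0.0, -1.0]]
force: [-0.6, 0.5, 2.7]
opening: 0.166
grasp_force: 30.0
```

```bash
python3 -c "
from h import *
st()"
```

```text
t 24.1 [0.6267 0.0791 0.1008] xang -0.45 F [-0.6  0.5  2.7] M [0.4  0.17 0.42] tau6 -0.07 j6 112.8 op 0.166 30.0
```

Emit:
{"method": "play_rows", "body": {"moves": [[[0, 0, 0, 0, 0, 0.07], [0, 0, 0, 0, 0, 0.07]]]}}

```text
time_s: 24.3
position: [0.6267, 0.0791, 0.1008]
tcp_rot: [[0.831, -0.557, -0.001], [-0.557, -0.831, 0.001], [-0.001, -0.0, -1.0]]
force: [-1.6, 2.6, 1.7]
opening: 0.164
grasp_force: 30.0
```

```bash
python3 -c "
from h import *
st()"
```

```text
t 24.3 [0.6267 0.0791 0.1008] xang -0.59 F [-1.6  2.6  1.7] M [0.45 0.23 0.4 ] tau6 -0.07 j6 120.9 op 0.164 30.0
```

Emit:
{"method": "play_rows", "body": {"moves": [[[0, 0, 0, 0, 0, 0.07], [0, 0, 0, 0, 0, 0.07]]]}}

```text
time_s: 24.5
position: [0.6268, 0.0792, 0.1008]
tcp_rot: [[0.745, -0.667, -0.001], [-0.667, -0.745, 0.001], [-0.001, -0.0, -1.0]]
force: [-0.3, 2.1, 2.9]
opening: 0.171
grasp_force: 30.0
```

```bash
python3 -c "
from h import *
st()"
```

```text
t 24.5 [0.6268 0.0792 0.1008] xang -0.73 F [-0.3  2.1  2.9] M [0.55 0.13 0.44] tau6 -0.06 j6 128.9 op 0.171 30.0
```

Emit:
{"method": "play_rows", "body": {"moves": [[[0, 0, 0, 0, 0, 0.07], [0, 0, 0, 0, 0, 0.07]]]}}

```text
time_s: 24.7
position: [0.6269, 0.0793, 0.1008]
tcp_rot: [[0.645, -0.765, -0.0], [-0.765, -0.645, 0.001], [-0.001, -0.0, -1.0]]
force: [1.1, 0.1, 1.9]
opening: 0.168
grasp_force: 30.0
```

```bash
python3 -c "
from h import *
st()"
```

```text
t 24.7 [0.6269 0.0793 0.1008] xang -0.87 F [1.1 0.1 1.9] M [ 0.05 -0.27  0.31] tau6 -0.05 j6 136.9 op 0.168 30.0
```

Emit:
{"method": "play_rows", "body": {"moves": [[[0, 0, 0, 0, 0, 0.07], [0, 0, 0, 0, 0, 0.07]]]}}

```text
time_s: 24.9
position: [0.6271, 0.0791, 0.1008]
tcp_rot: [[0.532, -0.847, 0.0], [-0.847, -0.532, 0.001], [-0.0, -0.0, -1.0]]
force: [-0.0, 2.7, 2.4]
opening: 0.17
grasp_force: 31.9
```

```bash
python3 -c "
from h import *
st()"
```

```text
t 24.9 [0.6271 0.0791 0.1008] xang -1.01 F [-0.   2.7  2.4] M [0.49 0.03 0.46] tau6 0.02 j6 144.9 op 0.17 31.9
```

Emit:
{"method": "play_rows", "body": {"moves": [[[0, 0, 0, 0, 0, 0.07], [0, 0, 0, 0, 0, 0.07]]]}}

```text
time_s: 25.1
position: [0.6272, 0.0791, 0.1009]
tcp_rot: [[0.409, -0.913, 0.0], [-0.913, -0.409, 0.0], [-0.0, -0.001, -1.0]]
force: [-0.1, 2.2, 2.4]
opening: 0.171
grasp_force: 32.5
```

```bash
python3 -c "
from h import *
st();p=knob()"
```

```text
t 25.1 [0.6272 0.0791 0.1009] xang -1.15 F [-0.1  2.2  2.4] M [ 0.57 -0.    0.65] tau6 0.13 j6 152.9 op 0.171 32.5
knob 0.9 [0.6266 0.0761] size [0.0153 0.0553] ang 2.219249184994087 px [[294.0, 227.0], [325.0, 220.0], [347.0, 311.0], [316.0, 319.0]]
tcp [0.6272 0.0791 0.1008] xang -1.1518800512752605 j [ -2.9  40.4  87.2   0.   52.4 153. ] 25.15
```

Emit:
{"method": "play_rows", "body": {"moves": [[[0, 0, 0, 0, 0, 0.07], [0, 0, 0, 0, 0, 0.04]]]}}

```text
time_s: 25.4
position: [0.6272, 0.0791, 0.1008]
tcp_rot: [[0.308, -0.951, 0.0], [-0.951, -0.308, 0.001], [-0.001, -0.001, -1.0]]
force: [-0.4, 2.5, 2.8]
opening: 0.175
grasp_force: 33.9
```

```bash
python3 -c "
from h import *
st()"
```

```text
t 25.4 [0.6272 0.0791 0.1008] xang -1.258 F [-0.4  2.5  2.8] M [ 0.68 -0.01  0.76] tau6 0.56 j6 159.1 op 0.175 33.9
```

Emit:
{"method": "play_rows", "body": {"moves": [[[0, 0, 0, 0, 0, 0], [0, 0, 0, 0, 0, 0], [0, 0, 0, 0, 0, 0]]]}}

```text
time_s: 25.7
position: [0.6272, 0.0791, 0.1008]
tcp_rot: [[0.308, -0.951, 0.0], [-0.951, -0.308, 0.001], [-0.001, -0.001, -1.0]]
force: [-0.4, 5.4, 3.5]
opening: 0.173
grasp_force: 32.9
```

```bash
python3 -c "
from h import *
st();p=knob();st()"
```

```text
t 25.7 [0.6272 0.0791 0.1008] xang -1.258 F [-0.4  5.4  3.5] M [1.07 0.04 0.61] tau6 0.58 j6 159.1 op 0.173 32.9
knob 0.98 [0.6262 0.0763] size [0.0156 0.0544] ang 2.130115553792748 px [[293.0, 229.0], [325.0, 221.0], [348.0, 310.0], [317.0, 318.0]]
tcp [0.6272 0.0791 0.1008] xang -1.2581690067306002 j [-3.000e+00  4.040e+01  8.720e+01  1.000e-01  5.240e+01  1.591e+02] 25.75
t 25.8 [0.6272 0.0791 0.1008] xang -1.258 F [-0.8  6.5  3.9] M [1.09 0.05 0.6 ] tau6 0.59 j6 159.1 op 0.171 32.9
```

Emit:
{"method": "play_rows", "body": {"moves": [[[0, 0, 0, 0, 0, 0], [0, 0, 0, 0, 0, 0], [0, 0, 0, 0, 0, 0], [0, 0, 0, 0, 0, 0], [0, 0, 0, 0, 0, 0]]], "fingers": 0.3}}

```text
time_s: 26.3
position: [0.627, 0.0779, 0.1003]
tcp_rot: [[0.306, -0.952, -0.001], [-0.952, -0.306, -0.0], [0.0, 0.001, -1.0]]
force: [-0.3, 0.3, -0.0]
opening: 0.543
grasp_force: 0.0
```

Emit:
{"method": "play_rows", "body": {"moves": [[[0, 0, -20, 0, 0, 0], [0, 0, -45, 0, 0, 0], [-42, 0, 0, 0, 0, -0.1], [-42, 0, 0, 0, 0, -0.1], [0, 0, 0, 0, 0, 0]]]}}

```text
time_s: 26.8
position: [0.5945, 0.1608, 0.1658]
tcp_rot: [[0.494, -0.869, -0.003], [-0.869, -0.494, 0.001], [-0.003, 0.001, -1.0]]
force: [0.4, -1.3, -1.5]
opening: 0.649
grasp_force: 0.0
```

Emit:
{"method": "play_rows", "body": {"moves": [[[0, 0, 0, 0, 0, 0], [0, 0, 0, 0, 0, 0]]]}}

```text
time_s: 27.0
position: [0.5979, 0.1561, 0.1655]
tcp_rot: [[0.489, -0.872, 0.0], [-0.872, -0.489, -0.001], [0.001, -0.0, -1.0]]
force: [0.8, 0.2, -0.8]
opening: 0.651
grasp_force: 0.0
```

Run:
```python
from h import *
p=knob();st();look("wrist",["pointer_tip","tab_tip","knob_grip"]);q=look("top",["pointer_tip","tab_tip","knob_grip"])
a=q["image"][155:245,275:395];cv2.imwrite("pics/c8.png",np.hstack([cv2.resize(a,(400,300),interpolation=2),cv2.resize(p["image"],(400,300))]))
```

```text
knob 0.62 [0.6276 0.0788] size [0.0142 0.0468] ang 2.1590140827189637 px [[324.0, 76.0], [346.0, 74.0], [350.0, 145.0], [328.0, 147.0]]
tcp [0.598  0.1558 0.1654] xang -1.0607259192463816 j [  4.3  34.5  86.9  -0.   58.5 155.1] 27.05
t 27.1 [0.5981 0.1557 0.1654] xang -1.061 F [-0.7 -0.7 -0.3] M [ 0.08 -0.02  0.01] tau6 0.0 j6 155.1 op 0.651 0.0
wrist knob_grip [336. 114.] 0.75 [0.6268 0.0803 0.106 ]
top pointer_tip [370. 189.] 0.83 [ 0.6399 -0.0695  0.032 ]
top tab_tip [371. 188.] 0.46 [ 0.6422 -0.0725  0.032 ]
```

View pics/c8.png

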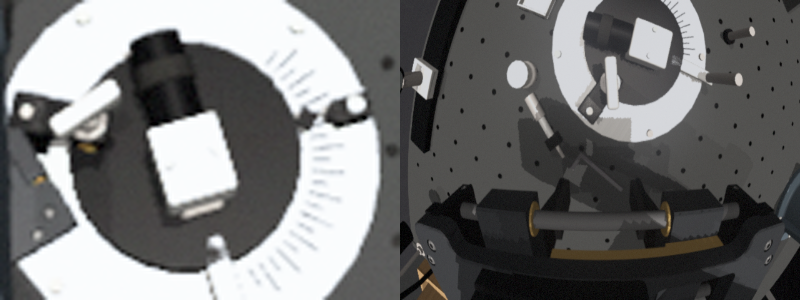

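The pointer and tab still stand tip to tip (top crop, around (318,112)), and the screw read 0.76 N m while turning and 0.6 N m held. I'm handing in.

```bash
python3 -c "
from rig import bot
print(bot.hand_in())"
```

```text
the job is handed in; nothing more can be done
None
```

I loosened the clamp, swung the head until its pointer met the index tab tip to tip, and tightened the screw until solid (about 0.76 N m while turning, 0.6 N m held). I kept clear of the other bench items and handed the job in at about 27 s; no verdict was returned.

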